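# Clear used column fittings from the prep deck

## Robot

A 7-joint arm with a two-finger parallel gripper is mounted at the origin on the work surface. World frame = base frame: x ahead of the robot, y to its left, z up, the work surface at z = 0. Lengths are in m, angles in rad, forces in N, time in s.
With the tool pointing down it reaches from about 0.4 to 0.9 m from the base axis. Payload 5.5 kg.
Tool frame: the origin (TCP) lies midway between the tips of the shut fingers; the grasp point (between the pads) lies 19 mm behind it; z points along the fingers, y is the line along which they close (so a half turn about z gives the same grasp; the last joint's range is limited). The gripper opens to 85 mm and grips with 20 to 120 N. Pads are 22 mm wide; open, the fingers measure 114 mm over their backs; the gripper's body (76 mm by 85 mm) begins 54 mm behind the grasp point. The pads swing forward as they close: fully open they stand 13 mm farther back than shut.
Start: joints at [-0.996, 0.501, -0.427, 1.55, 0.221, 1.138, -0.21], TCP at [0.199, 0.619, 0.208] pointing down, gripper open.
Joint ranges: [-2.88, 2.88], [-0.31, 2.03], [-1.54, 1.56], [0.2, 2.42], [-1.41, 4.55], [0.19, 2.02], [-2.57, 2.57]. Speed limits (rad/s): [2.57, 2.57, 3.14, 3.14, 3.14, 3.14, 3.14].

## Interface

Orientations are given as a unit quaternion [w, x, y, z].
In Python, from cell import sensors, optics, hand_in gives the robot as it stands.
- The arm moves only by the shell command python3 -m jog 'ROWS'. ROWS is JSON, a list that holds one entry, the list of rows, each a list of 5 numbers: the opening, from 0 (shut) to 1 (fully open), then the shift along the tool's x, y, z in m, then the turn about the tool's z in rad. A call has exactly 5 rows; each row is the pose to reach, as a shift and turn from the pose commanded when the call began, along the tool's axes at that moment; what a row does not reach only later rows make up. A row lasts 1/8 s, in which the tool goes at most 62.5 mm and 10.7 degrees, less where a joint would pass 70% of its speed; a pose out of reach is approached as far as the arm can. A call with a gripper value outside its range is refused whole. The fingers move at their own pace and stop on an object; the grip force is fixed at half the most. Time passes only in rows, so rows that repeat a pose let the fingers close, or fill a call up. It gives the time, the measured TCP pose, the force, the opening and the grip force at its end, in the units of the state.
- sensors.observe(): the state, without advancing time (a new reading comes with each control period).
- optics.camera(name): name is "scene" or "top"; returns a dict with "pixels" (480x640x3 uint8, blue, green, red), "fx", "fy", "cx", "cy" (pixels), "distortion" ([k1, k2, p1, p2, k3] as OpenCV has them; the pictures are not rectified), "rvec" (rotation vector, rad) and "tvec" (3), from world to camera coordinates, as OpenCV has them. Camera axes: x right, y down, z forward; pixel columns grow to the right and rows downward; lengths in m; the calibration is good to about 2 mm. A picture is of the moment at which its call begins. There is no depth.
- hand_in(): hands the job in; it is judged then, once.
The state is a dict: "time_s": time; "q": joint angles; "joint_vel": joint speeds; "tau": joint torques, N m; "position": TCP position; "tool_rot": TCP orientation; "contact_force": force on the tool from outside, world axes, zero at the start; "moment": the same for the moment, N m; "gripper_width": opening from 0.0 (shut) to 1.0 (fully open); "finger_force": force on a finger pad.
Only numpy, scipy, OpenCV 4.12 (cv2) and the standard library are available. Lean on these libraries where they do the work, as an engineer would, in place of code of your own. Each camera call takes 0.05 s, during which the arm holds its last target. There are 200 camera calls.

## Task

Sweep the three used steel fittings along the white deck and over its open end so that they drop into the empty steel parts tray standing there. Only push them: do not pick any of them up. Leave the two amber vials on the deck standing upright where they are.

Things in the scene. Friction and masses are not known exactly. Their poses are not given: they have to be found in the camera images.
- deck: White raised prep deck, fixed. Flat top 50 mm above the bench, 232 mm along its own x, 240 mm along its own y. Its long sides (own x = +-110 to 116 mm) have an aluminium rim standing 10 mm above the top; the two ends (own y = +-120 mm) are open, without rim. Origin: centre of its footprint at bench height (its top is at own z = +50 mm).
- tray: Empty open steel tray, fixed, against one of the deck's two open ends (either one), turned like the deck: 232 mm along its own x (across the deck), 120 mm along its own y, 40 mm tall, walls and floor 4 mm thick; its rim is 10 mm below the deck's top, with a 2 mm gap between them. Origin: centre of its underside, 182 mm from the deck's origin along the deck's own y or -y.
- rack: Grey rack full of small capped vials, fixed, at the deck's other open end: 200 x 90 mm, 60 mm tall over the vials. Not for the fittings. Origin: centre of its underside, 182 mm from the deck's origin.
- fitting_1: Used stainless-steel column end fitting, loose, 48 to 84 g: hexagonal foot 27 mm across flats (31 mm across corners), 12 mm tall, with a round collar on it, 20 mm wide, 8 mm tall. Starts standing on its foot on the deck, its centre at least 28 mm from the rims, 44 mm from the open ends, 40 mm from any vial or other fitting. Origin: centre of the underside, z up.
- fitting_2: Used stainless-steel column end fitting, loose, 48 to 84 g: hexagonal foot 27 mm across flats (31 mm across corners), 12 mm tall, with a round collar on it, 20 mm wide, 8 mm tall. Starts standing on its foot on the deck, its centre at least 28 mm from the rims, 44 mm from the open ends, 40 mm from any vial or other fitting. Origin: centre of the underside, z up.
- fitting_3: Used stainless-steel column end fitting, loose, 48 to 84 g: hexagonal foot 27 mm across flats (31 mm across corners), 12 mm tall, with a round collar on it, 20 mm wide, 8 mm tall. Starts standing on its foot on the deck, its centre at least 28 mm from the rims, 44 mm from the open ends, 40 mm from any vial or other fitting. Origin: centre of the underside, z up.
- vial_1: Amber glass sample vial with an aluminium cap, 23 mm diameter, 46 mm tall, 28 g, loose, standing upright near the middle line of the deck. To be left alone. Origin: centre of its underside, z along its axis.
- vial_2: Amber glass sample vial with an aluminium cap, 23 mm diameter, 46 mm tall, 28 g, loose, standing upright near the middle line of the deck. To be left alone. Origin: centre of its underside, z along its axis.
There are look-alikes about, which are no part of the job. Leave any blue, green or purple look-alike of the fitting_1 alone.

How it is judged:
At the end, for the whole second after the job is handed in: All three fittings lie at rest inside the parts tray (origins within its walls and less than 46 mm above its underside), and both vials stand on the deck upright (within 0.15 rad) and at rest, within 15 mm of where they started (x of fitting_1 in the frame of tray between -0.113 and 0.113 m and y of fitting_1 in the frame of tray between -0.057 and 0.057 m and z of fitting_1 in the frame of tray between 0 and 0.046 m and linear speed of each of fitting_1, fitting_2, fitting_3, vial_1, vial_2 below 0.02 m/s and x of fitting_2 in the frame of tray between -0.113 and 0.113 m and y of fitting_2 in the frame of tray between -0.057 and 0.057 m and z of fitting_2 in the frame of tray between 0 and 0.046 m and x of fitting_3 in the frame of tray between -0.113 and 0.113 m and y of fitting_3 in the frame of tray between -0.057 and 0.057 m and z of fitting_3 in the frame of tray between 0 and 0.046 m and angle between each of vial_1, vial_2's own z axis and vertical below 0.15 rad and distance of each of vial_1, vial_2 from where it was at the start of the episode below 0.015 m); the robot touches nothing.
It fails at once if a fitting was lifted (its origin came more than 30 mm above the deck's top) (height (world z) of any of fitting_1, fitting_2, fitting_3 above 0.08 m).
It fails at once if a vial was knocked over or pushed more than 15 mm (distance of any of vial_1, vial_2 from where it was at the start of the episode above 0.015 m or angle between any of vial_1, vial_2's own z axis and vertical above 0.35 rad).
It also fails if it takes over 67 s, if anything falls off the work surface, if the arm or the gripper's body presses on something with over 40 N, if the wrist force passes 120 N, or if a joint passes its speed limit or range.

## Working session

There is one attempt and no reset: what is moved stays moved. The work goes in short steps, Python scripts to look and compute and a shell command to move; the robot and the scene stay as the last step left them, time stands still between calls to the robot, and variables do not carry over. Pictures are saved under pics/ and viewed, at most 10 in all, crops included, and the job is handed in when it is done.

```bash
mkdir -p pics; ls; python3 - <<'E'
from cell import sensors, optics
import cv2
s=sensors.observe(); print(s['time_s'],s['position'],s['tool_rot'],s['gripper_width'])
for n in("scene","top"):
    c=optics.camera(n); cv2.imwrite(f"pics/{n}0.png",c["pixels"]); print({k:v for k,v in c.items() if k!="pixels"})
E
```

```text
pics
0.0 [0.19922923 0.61791985 0.20675063] [-1.74938557e-04  1.55242444e-01  9.87875913e-01 -9.66508948e-04] 1.0017387519635912
{'fx': 439.0265739716368, 'fy': 439.0265739716368, 'cx': 318.76943847975974, 'cy': 229.10031075288427, 'distortion': array([-0.10977845,  0.        ,  0.        ,  0.        ,  0.        ]), 'rvec': array([ 2.38314546,  0.84180478, -0.27133974]), 'tvec': array([-0.39441779, -0.1972557 ,  0.89046505])}
{'fx': 541.3566990312316, 'fy': 541.3566990312316, 'cx': 311.538281474945, 'cy': 243.1797834523514, 'distortion': array([0.04038508, 0.        , 0.        , 0.        , 0.        ]), 'rvec': array([ 2.18165629, -2.1918869 ,  0.07016531]), 'tvec': array([0.02619971, 0.51252481, 0.71963755])}
```

View pics/top0.png

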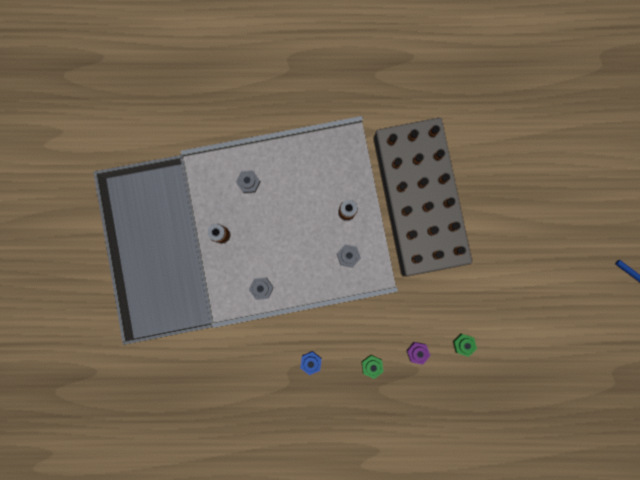

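View pics/scene0.png

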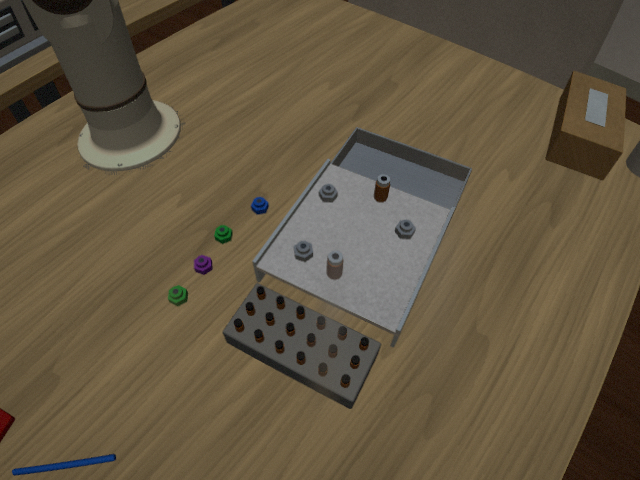

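The top view shows the tray at the left end (world +y). The fittings are near (248,181), (261,288) and (348,256), the vial caps near (217,233) and (348,209), and the rack is at the right. The scene view agrees, with the coloured decoys beside the deck.

```bash
cat > h.py <<'E'
import numpy as np, cv2
from cell import sensors, optics
def cast(c,px,z):
    K=np.array([[c['fx'],0,c['cx']],[0,c['fy'],c['cy']],[0,0,1]])
    u=cv2.undistortPoints(np.float64(px).reshape(-1,1,2),K,c['distortion']).reshape(-1,2)
    R=cv2.Rodrigues(c['rvec'])[0]; o=-R.T@c['tvec']
    d=np.c_[u,np.ones(len(u))]@R
    return (o+d*((z-o[2])/d[:,2])[:,None])[:,:2]
E
python3 - <<'E'
from h import *
c=optics.camera("top"); im=c['pixels']; hsv=cv2.cvtColor(im,cv2.COLOR_BGR2HSV)
m=((hsv[...,1]<40)&(hsv[...,2]>125)).astype(np.uint8)
m=cv2.morphologyEx(m,cv2.MORPH_OPEN,np.ones((3,3)))
cs,_=cv2.findContours(m,cv2.RETR_EXTERNAL,cv2.CHAIN_APPROX_NONE); k=max(cs,key=cv2.contourArea)
p=cast(c,k,0.05); r=cv2.minAreaRect((p*1000).astype(np.float32)); print("deck",r)
f=np.zeros_like(m); cv2.drawContours(f,[cv2.convexHull(k)],-1,1,-1); f=cv2.erode(f,np.ones((15,15)))&(1-m)
f=cv2.morphologyEx(f,cv2.MORPH_CLOSE,np.ones((3,3)))
cs,_=cv2.findContours(f,cv2.RETR_EXTERNAL,cv2.CHAIN_APPROX_NONE)
a=np.deg2rad(r[2]); 
if r[1][0]: pass
# deck x axis nearest world x
ang=r[2]-90 if r[2]>45 else r[2]
a=np.deg2rad(ang); ex=np.array([np.cos(a),np.sin(a)]); ey=np.array([-ex[1],ex[0]])
o=np.array(r[0])/1000; print("ang",ang)
for q in cs:
    if cv2.contourArea(q)<60: continue
    M=cv2.moments(q); u=[M['m10']/M['m00'],M['m01']/M['m00']]
    w=cast(c,[u],0.062)[0]; print(np.round(u),cv2.contourArea(q),"w",w.round(4),"deck",[(w-o)@ex,(w-o)@ey])
for u in([217,232.5],[348.5,208]):
    w=cast(c,[u],0.096)[0]; print("vial",w.round(4),"deck",[(w-o)@ex,(w-o)@ey])
s=sensors.observe(); w=s['position'][:2]; print("tcp deck",[(w-o)@ex,(w-o)@ey])
for P in([212,325],[396,290],[362,120],[182,154]): print(cast(c,[P],.055))
E
```

```text
deck ((536.2315063476562, 53.39636993408203), (225.94692993164062, 240.48052978515625), 10.748968124389648)
ang 10.748968124389648
[261. 288.] 375.0 w [0.4528 0.0881] deck [np.float64(-0.07551119713757436), np.float64(0.049673014148972745)]
[348. 256.] 368.0 w [ 0.4933 -0.0228] deck [np.float64(-0.05640001111902409), np.float64(-0.06686753231820665)]
[221. 234.] 246.0 w [0.5218 0.1393] deck [np.float64(0.0018656759187969342), np.float64(0.08709947247268153)]
[347. 212.] 201.5 w [ 0.5489 -0.0216] deck [np.float64(-0.001486730149793507), np.float64(-0.07600397909318321)]
[248. 182.] 387.0 w [0.5891 0.1051] deck [np.float64(0.061542778616544926), np.float64(0.04090554449824976)]
vial [0.521  0.1385] deck [np.float64(0.0008555612292607879), np.float64(0.08641562528368642)]
vial [ 0.5502 -0.0216] deck [np.float64(-0.0002924299278170769), np.float64(-0.07628383267349201)]
tcp deck [np.float64(-0.2257230497342001), np.float64(0.6176504392827669)]
[[0.40616193 0.1511406 ]]
[[ 0.44950439 -0.08418135]]
[[ 0.67110873 -0.04294592]]
[[0.62718396 0.19170026]]
```

```bash
cat > d.py <<'E'
# usage: d.py X Y Z (deck mm, world z mm): delta in tool axes, and turn so tool x -> deck y
import sys,numpy as np
from scipy.spatial.transform import Rotation as R
from cell import sensors
s=sensors.observe(); w,x,y,z=s['tool_rot']; T=R.from_quat([x,y,z,w]).as_matrix()
a=np.deg2rad(10.75); E=np.array([[np.cos(a),-np.sin(a),0],[np.sin(a),np.cos(a),0],[0,0,1]]); o=np.array([.5362,.0534,0])
p=E.T@(np.array(s['position'])-o)*1000
g=E@(np.array(sys.argv[1:4],float)/1000)+o
t=T.T@E[:,1]
print("t",round(s['time_s'],2),"deck",p.round(1),"delta",(T.T@(g-s['position'])*1000).round(1),"turn",round(np.arctan2(t[1],t[0]),3),"F",np.round(s['contact_force'],1),"q7",s['q'][6].round(2),"g",round(s['gripper_width'],2))
E
python3 -m jog '[[[0.2,-0.041,-0.044,0,0.18],[0.2,-0.082,-0.088,0,0.36],[0.2,-0.123,-0.132,0,0.54],[0.2,-0.164,-0.176,0,0.72],[0.2,-0.205,-0.22,0,0.9]]]'; python3 d.py -75.5 16 120
```

```text
time_s: 0.78
position: [0.3276, 0.3444, 0.2078]
tool_rot: [0.0, 0.572, 0.82, 0.0]
contact_force: [1.4, -0.4, 0.8]
gripper_width: 0.203
finger_force: 0.0
t 0.78 deck [-150.7  324.8  207.8] delta [-317.    23.3   87.7] turn 0.165 F [ 1.4 -0.4  0.8] q7 -0.55 g 0.2
```

```bash
python3 -m jog '[[[0.2,-0.06,0.005,0,0.08],[0.2,-0.12,0.01,0,0.165],[0.2,-0.18,0.015,0.01,0.165],[0.2,-0.24,0.02,0.03,0.165],[0.2,-0.3,0.023,0.06,0.165]]]'; python3 d.py -75.5 16 75
```

```text
time_s: 1.4
position: [0.4535, 0.0765, 0.1506]
tool_rot: [0.001, 0.635, 0.772, 0.001]
contact_force: [0.9, -0.0, 0.6]
gripper_width: 0.201
finger_force: 0.0
t 1.4 deck [-76.9  38.2 150.6] delta [-22.2   1.1  75.6] turn 0.006 F [ 0.9 -0.   0.6] q7 -0.01 g 0.2
```

```bash
python3 -m jog '[[[0.2,-0.02,0,0,0],[0.2,-0.02,0,0.03,0],[0.2,-0.02,0,0.07,0],[0.2,-0.02,0,0.07,0],[0.2,-0.02,0,0.07,0]]]'; python3 d.py -75.5 14 53
python3 -c "
from h import *
cv2.imwrite('pics/a.png',optics.camera('scene')['pixels'][130:350,220:500].repeat(2,0).repeat(2,1))"
```

```text
time_s: 2.02
position: [0.4563, 0.0587, 0.0811]
tool_rot: [0.0, 0.635, 0.772, 0.0]
contact_force: [-0.4, 0.7, 1.2]
gripper_width: 0.203
finger_force: 0.0
t 2.02 deck [-77.5  20.2  81.1] delta [-6.2  2.  28.1] turn 0.007 F [-0.4  0.7  1.2] q7 0.04 g 0.2
```

View pics/a.png

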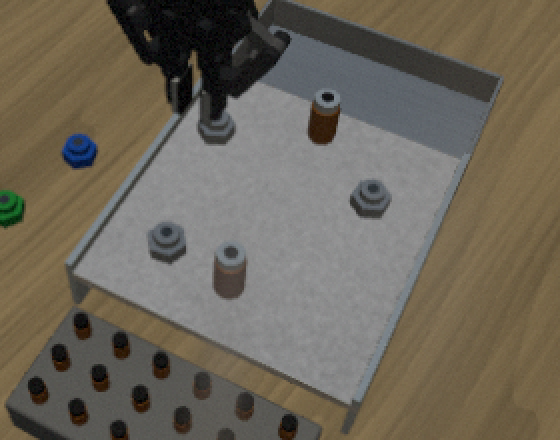

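The fingertips sit behind fitting A, between (180,100) and (215,110) in the crop. That is consistent with the computed pose. I'll back off a little, go down, then push.

```bash
python3 -m jog '[[[0.2,-0.008,0.002,0,0.006],[0.2,-0.008,0.002,0.01,0.006],[0.2,-0.008,0.002,0.02,0.006],[0.2,-0.008,0.002,0.028,0.006],[0.2,-0.008,0.002,0.028,0.006]]]'; python3 d.py -75.5 126 53
```

```text
time_s: 2.7
position: [0.4583, 0.0511, 0.0512]
tool_rot: [-0.001, 0.638, 0.77, -0.001]
contact_force: [0.4, -0.4, 0.7]
gripper_width: 0.202
finger_force: 0.0
t 2.7 deck [-77.   12.2  51.2] delta [113.8   1.5  -1.8] turn 0.001 F [ 0.4 -0.4  0.7] q7 0.06 g 0.2
```

```bash
python3 -m jog '[[[0.2,0.01,0.001,-0.002,0],[0.2,0.02,0.001,-0.002,0],[0.2,0.032,0.001,-0.002,0],[0.2,0.044,0.001,-0.002,0],[0.2,0.056,0.001,-0.002,0]]]';  python3 -m jog '[[[0.2,0.012,0,0,0],[0.2,0.024,0,0,0],[0.2,0.036,0,0,0],[0.2,0.048,0,0,0],[0.2,0.06,0,0,0]]]'; python3 d.py -75.5 130 53
```

```text
time_s: 3.32
position: [0.4496, 0.1074, 0.0543]
tool_rot: [-0.0, 0.637, 0.771, 0.0]
contact_force: [0.4, 0.2, 0.0]
gripper_width: 0.202
finger_force: 0.0
time_s: 3.95
position: [0.4385, 0.166, 0.0543]
tool_rot: [-0.0, 0.638, 0.77, -0.0]
contact_force: [0.5, -0.1, -0.4]
gripper_width: 0.197
finger_force: 0.0
t 3.95 deck [-75.  128.9  54.3] delta [ 1.1 -0.5  1.3] turn 0.0 F [ 0.5 -0.1 -0.4] q7 -0.2 g 0.2
```

```bash
python3 -c "
from h import *
cv2.imwrite('pics/b.png',optics.camera('scene')['pixels'][120:350,220:500].repeat(2,0).repeat(2,1))"
```

```text
(no output)
```

View pics/b.png

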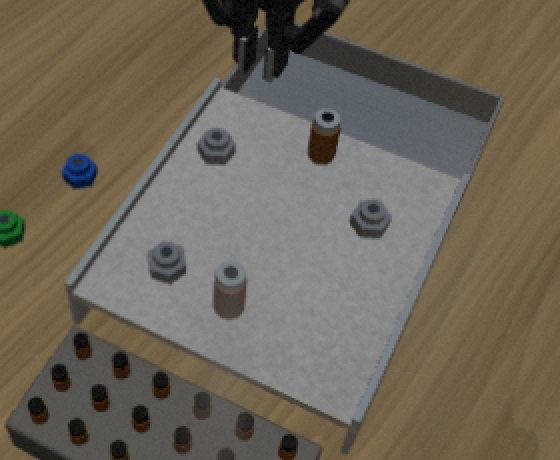

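```bash
python3 - <<'E'
from h import *
a=np.deg2rad(10.75); ex=np.array([np.cos(a),np.sin(a)]); ey=np.array([-ex[1],ex[0]]); o=np.array([.5362,.0534])
c=optics.camera('scene')
K=np.array([[c['fx'],0,c['cx']],[0,c['fy'],c['cy']],[0,0,1]])
w=cast(c,[[328,192]],.062)[0]; print("fitA",w,(w-o)@ex,(w-o)@ey)
s=sensors.observe()
for P in (s['position'],[.4363,.1788,.05],[.4363,.1788,.08]):
    print(P,cv2.projectPoints(np.float64([P]),c['rvec'],c['tvec'],K,c['distortion'])[0].ravel())
t=optics.camera('top'); cv2.imwrite('pics/c.png',t['pixels'][100:360,80:480].repeat(2,0).repeat(2,1))
E
```

```text
fitA [0.45324593 0.08950249] -0.07476427406370435 0.05094183731720324
[0.43832755 0.16703203 0.05431767] [348.6274005 164.8320088]
[0.4363, 0.1788, 0.05] [351.52108664 162.35636387]
[0.4363, 0.1788, 0.08] [352.61467801 149.86867529]
```

View pics/c.png

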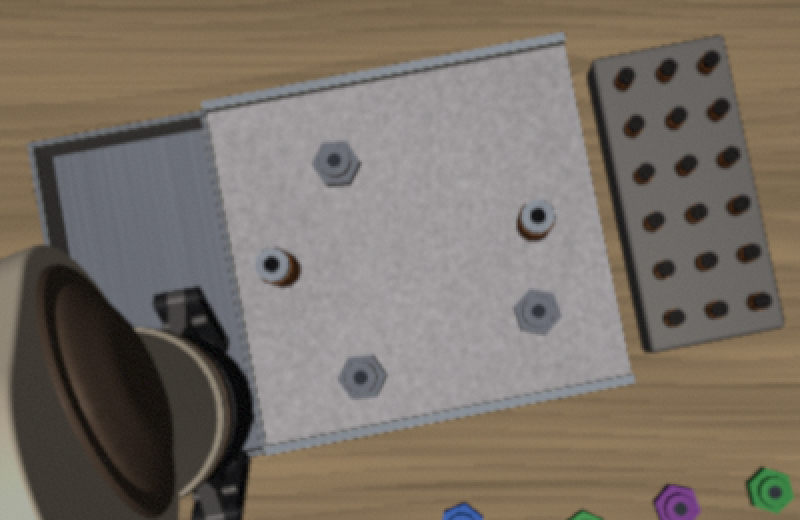

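The fitting is still at crop pixel (216,145) in the scene view. The fingertips appear about 20 mm higher than the commanded TCP, so they passed over it. I'll go back and lower by feel on the free deck.

```bash
python3 -m jog '[[[0.2,0,0,-0.012,0],[0.2,-0.04,0,-0.012,0],[0.2,-0.08,0,-0.012,0],[0.2,-0.118,0,-0.012,0],[0.2,-0.118,0,0,0]]]';  python3 -m jog '[[[0.2,0,0,0,0],[0.2,0,0,0,0],[0.2,0,0,0.003,0],[0.2,0,0,0.006,0],[0.2,0,0,0.006,0]]]'; python3 d.py -75.5 12 53; python3 -c "
from h import *
cv2.imwrite('pics/d.png',optics.camera('scene')['pixels'][120:270,250:450].repeat(3,0).repeat(3,1))"
```

```text
time_s: 4.72
position: [0.4625, 0.0453, 0.0556]
tool_rot: [0.002, 0.64, 0.768, 0.001]
contact_force: [0.2, 0.2, 0.3]
gripper_width: 0.202
finger_force: 0.0
time_s: 5.35
position: [0.4604, 0.0496, 0.048]
tool_rot: [-0.0, 0.637, 0.771, -0.0]
contact_force: [0.4, 0.6, -0.0]
gripper_width: 0.202
finger_force: 0.0
t 5.35 deck [-75.2  10.4  48. ] delta [ 1.6 -0.3 -5. ] turn 0.001 F [ 0.4  0.6 -0. ] q7 0.07 g 0.2
```

View pics/d.png

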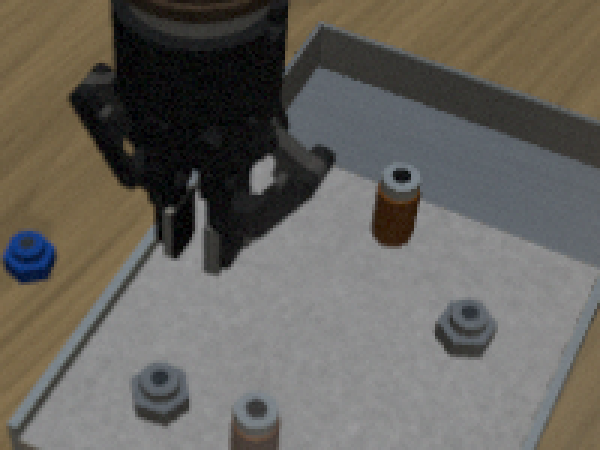

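The tips, at crop pixels (174,250) and (215,268), still hover above the deck with no contact. The outer knuckles are at (90,85) and (325,155). I'll intersect these pixels with the finger plane to get their heights.

```bash
python3 - <<'E'
from h import *
a=np.deg2rad(10.75); ex=np.array([np.cos(a),np.sin(a),0]); ey=np.array([-ex[1],ex[0],0]); o=np.array([.5362,.0534,0])
c=optics.camera('scene')
for n,p in dict(tipL=(174,253),tipR=(215,270),knL=(75,95),knR=(332,160),knRlow=(325,175),elbow=(250,238)).items():
    u=np.array(p)/3+[250,120]
    A=np.r_[cast(c,[u],0.)[0],0]; B=np.r_[cast(c,[u],.1)[0],.1]
    for Y in(0,.0104,):
        k=(Y-(A-o)@ey)/((B-A)@ey); P=A+k*(B-A); print(n,Y,"x",((P-o)@ex*1000).round(1),"z",(P[2]*1000).round(1))
E
```

```text
tipL 0 x -83.5 z 79.7
tipL 0.0104 x -89.5 z 65.2
tipR 0 x -59.7 z 79.8
tipR 0.0104 x -65.0 z 65.3
knL 0 x -135.5 z 167.1
knL 0.0104 x -143.0 z 155.0
knR 0 x -3.8 z 188.2
knR 0.0104 x -7.5 z 176.7
knRlow 0 x -6.2 z 177.5
knRlow 0.0104 x -10.1 z 165.7
elbow 0 x -41.0 z 115.3
elbow 0.0104 x -45.8 z 101.9
```

```bash
python3 -m jog '[[[0.2,0,0,0.002,0],[0.2,0,0,0.004,0],[0.2,0,0,0.006,0],[0.2,0,0,0.008,0],[0.2,0,0,0.008,0]]]' | grep -A9 contact;  python3 -m jog '[[[0.2,0,0,0.001,0],[0.2,0,0,0.002,0],[0.2,0,0,0.003,0],[0.2,0,0,0.004,0],[0.2,0,0,0.004,0]]]'; python3 d.py -75.5 12 53
```

```text
contact_force: [-0.7, 0.8, 0.0]
gripper_width: 0.203
finger_force: 0.0
time_s: 6.7
position: [0.4606, 0.0493, 0.0362]
tool_rot: [-0.0, 0.638, 0.77, -0.0]
contact_force: [1.2, 0.4, -0.9]
gripper_width: 0.201
finger_force: 0.0
t 6.7 deck [-75.   10.1  36.2] delta [  1.9  -0.5 -16.8] turn 0.0 F [ 1.2  0.4 -0.9] q7 0.07 g 0.2
```

```bash
python3 -m jog '[[[0.2,0,0,0.001,0],[0.2,0,0,0.002,0],[0.2,0,0,0.003,0],[0.2,0,0,0.003,0],[0.2,0,0,0.003,0]]]' | grep -A1 contact;  python3 -m jog '[[[0.2,0,0,0.001,0],[0.2,0,0,0.002,0],[0.2,0,0,0.002,0],[0.2,0,0,0.002,0],[0.2,0,0,0.002,0]]]'; python3 -c "
from h import *
cv2.imwrite('pics/e.png',optics.camera('scene')['pixels'][150:250,280:400].repeat(5,0).repeat(5,1))"
```

```text
contact_force: [0.4, 0.4, -0.2]
gripper_width: 0.203
time_s: 7.95
position: [0.4607, 0.0493, 0.0313]
tool_rot: [-0.0, 0.638, 0.77, 0.0]
contact_force: [0.4, -0.1, 1.2]
gripper_width: 0.206
finger_force: 0.0
```

View pics/e.png

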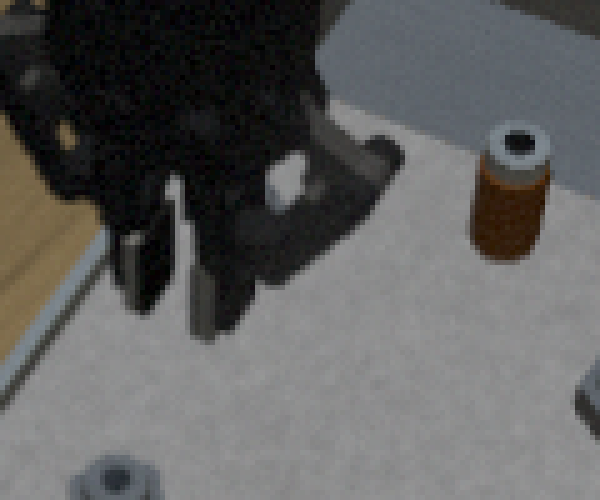

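The tips, at crop pixels (140,312) and (205,338), are close to the deck but not touching yet. I'll keep feeling down.

```bash
python3 -m jog '[[[0.2,0,0,0.001,0],[0.2,0,0,0.002,0],[0.2,0,0,0.002,0],[0.2,0,0,0.002,0],[0.2,0,0,0.002,0]]]' | grep -A1 contact;  python3 -m jog '[[[0.2,0,0,0.001,0],[0.2,0,0,0.0015,0],[0.2,0,0,0.0015,0],[0.2,0,0,0.0015,0],[0.2,0,0,0.0015,0]]]'
```

```text
contact_force: [0.1, -0.1, 0.1]
gripper_width: 0.201
time_s: 9.25
position: [0.4607, 0.0493, 0.0278]
tool_rot: [-0.0, 0.638, 0.77, -0.0]
contact_force: [-0.1, 0.3, 0.7]
gripper_width: 0.197
finger_force: 0.0
```

```bash
python3 -m jog '[[[0.2,0,0,0.001,0],[0.2,0,0,0.002,0],[0.2,0,0,0.002,0],[0.2,0,0,0.002,0],[0.2,0,0,0.002,0]]]' | grep -A1 contact;  python3 -m jog '[[[0.2,0,0,0.001,0],[0.2,0,0,0.002,0],[0.2,0,0,0.002,0],[0.2,0,0,0.002,0],[0.2,0,0,0.002,0]]]'
```

```text
contact_force: [-2.6, -0.8, 12.7]
gripper_width: 0.203
time_s: 10.5
position: [0.4609, 0.0494, 0.0266]
tool_rot: [-0.0, 0.638, 0.77, 0.0]
contact_force: [-10.6, -1.4, 38.5]
gripper_width: 0.205
finger_force: 18.9
```

Contact comes at a reported z of about 0.027. I'll raise to 0.030 and push.

```bash
python3 -m jog '[[[0.2,0,0,-0.006,0],[0.2,0,0,-0.006,0],[0.2,0.01,0,-0.006,0],[0.2,0.02,0,-0.006,0],[0.2,0.03,0,-0.006,0]]]';  python3 -m jog '[[[0.2,0.01,0,0,0],[0.2,0.02,0,0,0],[0.2,0.03,0,0,0],[0.2,0.04,0,0,0],[0.2,0.05,0,0,0]]]'; python3 d.py -75.5 130 30; python3 -c "
from h import *
cv2.imwrite('pics/f.png',optics.camera('scene')['pixels'][130:280,240:440].repeat(4,0).repeat(4,1))"
```

```text
time_s: 11.12
position: [0.4545, 0.0798, 0.0294]
tool_rot: [-0.0, 0.637, 0.771, -0.0]
contact_force: [-0.3, -0.6, -0.2]
gripper_width: 0.198
finger_force: 0.2
time_s: 11.75
position: [0.4456, 0.1285, 0.0298]
tool_rot: [0.0, 0.638, 0.77, 0.0]
contact_force: [-0.4, -0.0, -0.1]
gripper_width: 0.201
finger_force: 0.2
t 11.75 deck [-75.   90.7  29.8] delta [39.3 -0.5 -0.2] turn 0.0 F [-0.4 -0.  -0.1] q7 -0.1 g 0.2
```

View pics/f.png

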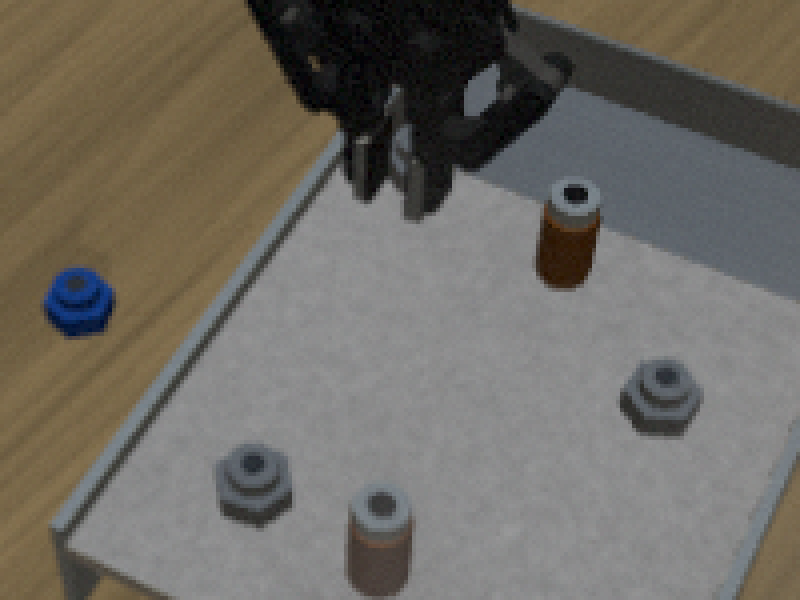

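Fitting A is now moving ahead of the fingers, visible between them at (400,150), and the vials are untouched. I'll push it over the edge.

```bash
python3 -m jog '[[[0.2,0.009,0,0,0],[0.2,0.018,0,0,0],[0.2,0.027,0,0,0],[0.2,0.036,0,0,0],[0.2,0.045,0,0,0]]]';  python3 -m jog '[[[0.2,0.006,0,0,0],[0.2,0.006,0,0,0],[0.2,0.006,0,-0.03,0],[0.2,0.006,0,-0.08,0],[0.2,0.006,0,-0.1,0]]]'; python3 d.py -59 -103 130
```

```text
time_s: 12.42
position: [0.4371, 0.1728, 0.0297]
tool_rot: [-0.0, 0.638, 0.77, -0.0]
contact_force: [0.9, 0.4, 0.0]
gripper_width: 0.202
finger_force: 0.0
time_s: 13.05
position: [0.4377, 0.1781, 0.1323]
tool_rot: [0.001, 0.638, 0.77, 0.002]
contact_force: [0.7, -0.3, -0.6]
gripper_width: 0.199
finger_force: 0.0
t 13.05 deck [-73.5 140.9 132.3] delta [-243.9   14.6    2.2] turn -0.0 F [ 0.7 -0.3 -0.6] q7 -0.23 g 0.2
```

```bash
python3 -m jog '[[[0.2,-0.05,0.004,0,0],[0.2,-0.1,0.008,0,0],[0.2,-0.15,0.012,0,0],[0.2,-0.2,0.016,0,0],[0.2,-0.245,0.016,0,0]]]';  python3 -m jog '[[[0.2,0,0,0,0],[0.2,0,0,0,0],[0.2,0,0,0.03,0],[0.2,0,0,0.05,0],[0.2,0,0,0.05,0]]]'; python3 d.py -57 -104 30; python3 - <<'E'
from h import *
t=optics.camera('top'); s=optics.camera('scene')
cv2.imwrite('pics/g.png',np.hstack([t['pixels'][100:360,80:400],s['pixels'][110:370,220:500]]))
E
```

```text
time_s: 13.68
position: [0.498, -0.0621, 0.1299]
tool_rot: [0.0, 0.638, 0.77, 0.0]
contact_force: [0.0, 0.9, 0.2]
gripper_width: 0.2
finger_force: 0.0
time_s: 14.3
position: [0.4959, -0.0579, 0.0784]
tool_rot: [-0.002, 0.637, 0.771, -0.001]
contact_force: [0.2, -0.9, 0.2]
gripper_width: 0.202
finger_force: 0.0
t 14.3 deck [ -60.4 -101.8   78.4] delta [-2.2  3.5 48.4] turn 0.003 F [ 0.2 -0.9  0.2] q7 0.36 g 0.2
```

View pics/g.png

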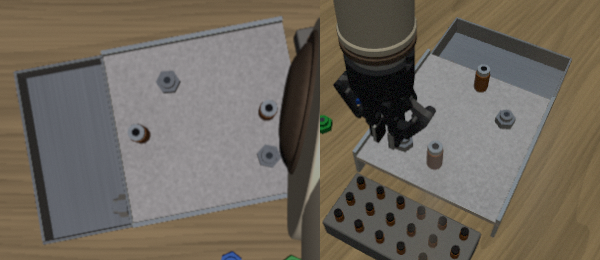

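Fitting A is in the tray, lying by the deck-side wall near (120,203) in the left image. The gripper is behind fitting B, and both vials stand. Next I'll go down and push B.

```bash
python3 -m jog '[[[0.2,-0.002,0.003,0,0.003],[0.2,-0.002,0.003,0.02,0.003],[0.2,-0.002,0.003,0.035,0.003],[0.2,-0.002,0.003,0.046,0.003],[0.2,-0.002,0.003,0.046,0.003]]]';  python3 d.py -57 -104 30
```

```text
time_s: 15.02
position: [0.5003, -0.0611, 0.033]
tool_rot: [-0.001, 0.639, 0.769, -0.001]
contact_force: [0.3, -0.0, 0.2]
gripper_width: 0.198
finger_force: 0.0
t 15.03 deck [ -56.7 -105.8   33. ] delta [ 1.7 -0.3  3. ] turn -0.003 F [ 0.3 -0.   0.2] q7 0.38 g 0.2
```

```bash
python3 -m jog '[[[0.2,0,0,0.003,0],[0.2,0.01,0,0.003,0],[0.2,0.02,0,0.003,0],[0.2,0.03,0,0.003,0],[0.2,0.04,-0.001,0.003,0]]]';  python3 -m jog '[[[0.2,0.01,0,0,0],[0.2,0.02,0,0,0],[0.2,0.03,-0.001,0,0],[0.2,0.04,-0.001,0,0],[0.2,0.05,-0.002,0,0]]]' | tail -5; python3 -m jog '[[[0.2,0.01,0,0,0],[0.2,0.02,0,0,0],[0.2,0.03,0,0,0],[0.2,0.04,0,0,0],[0.2,0.05,0,0,0]]]'; python3 d.py -60 142 30; python3 - <<'E'
from h import *
s=optics.camera('scene')
cv2.imwrite('pics/h.png',s['pixels'][110:300,220:480].repeat(3,0).repeat(3,1))
E
```

```text
time_s: 15.65
position: [0.4928, -0.021, 0.031]
tool_rot: [0.0, 0.639, 0.77, 0.0]
contact_force: [-0.3, -1.0, 0.2]
gripper_width: 0.201
finger_force: 0.4
position: [0.4814, 0.0275, 0.0308]
tool_rot: [0.0, 0.639, 0.769, 0.0]
contact_force: [-0.7, -0.1, -0.4]
gripper_width: 0.199
finger_force: 0.4
time_s: 16.9
position: [0.4722, 0.0766, 0.0308]
tool_rot: [-0.0, 0.639, 0.769, -0.0]
contact_force: [0.6, -0.8, 0.7]
gripper_width: 0.201
finger_force: 0.3
t 16.9 deck [-58.6  34.8  30.8] delta [107.2  -1.7   0.8] turn -0.003 F [ 0.6 -0.8  0.7] q7 0.08 g 0.2
```

View pics/h.png

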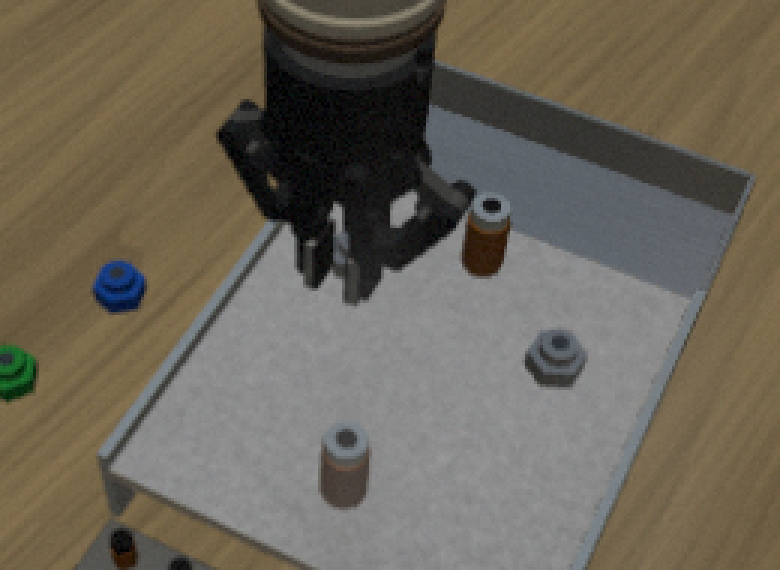

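Fitting B is between the fingers near (345,245), and both vials stand. The links pass higher than the vial top, and I'll shift 3 mm further from the vial for margin.

```bash
python3 -m jog '[[[0.2,0.01,-0.001,0,0],[0.2,0.02,-0.002,0,0],[0.2,0.03,-0.003,0,0],[0.2,0.04,-0.003,0,0],[0.2,0.05,-0.003,0,0]]]'| tail -5;  python3 -m jog '[[[0.2,0.01,0,0,0],[0.2,0.02,0,0,0],[0.2,0.03,0,0,0],[0.2,0.04,0,0,0],[0.2,0.05,0,0,0]]]' ; python3 -m jog '[[[0.2,0.007,0,0,0],[0.2,0.007,0,0,0],[0.2,0.007,0,-0.03,0],[0.2,0.007,0,-0.08,0],[0.2,0.007,0,-0.1,0]]]'; python3 d.py 61.5 4 130
```

```text
position: [0.46, 0.1253, 0.0308]
tool_rot: [-0.0, 0.639, 0.769, -0.0]
contact_force: [0.1, -0.6, 0.0]
gripper_width: 0.201
finger_force: 0.2
time_s: 18.2
position: [0.4508, 0.1745, 0.0308]
tool_rot: [-0.0, 0.639, 0.769, 0.0]
contact_force: [-0.1, -0.3, -0.1]
gripper_width: 0.202
finger_force: 0.0
time_s: 18.82
position: [0.4513, 0.1806, 0.1334]
tool_rot: [0.001, 0.639, 0.769, 0.002]
contact_force: [0.2, -0.3, 0.0]
gripper_width: 0.2
finger_force: 0.0
t 18.82 deck [-59.7 140.8 133.4] delta [-136.4  121.7    3.7] turn -0.004 F [ 0.2 -0.3  0. ] q7 -0.19 g 0.2
```

Now fitting C at (61.5, 41).

```bash
python3 -m jog '[[[0.2,-0.028,0.025,0,0],[0.2,-0.056,0.05,0,0],[0.2,-0.084,0.075,0,0],[0.2,-0.112,0.1,0,0],[0.2,-0.137,0.122,0,-0.003]]]'|tail -6;  python3 -m jog '[[[0.2,0,0,0,0],[0.2,0,0,0,0],[0.2,0,0,0.03,0],[0.2,0,0,0.05,0],[0.2,0,0,0.05,0]]]' |tail -6; python3 d.py 61.5 4 30; python3 - <<'E'
from h import *
t=optics.camera('top'); s=optics.camera('scene')
cv2.imwrite('pics/i.png',np.hstack([t['pixels'][100:360,80:400],s['pixels'][110:370,220:500]]))
E
```

```text
time_s: 19.45
position: [0.5956, 0.0666, 0.1306]
tool_rot: [0.0, 0.638, 0.77, -0.0]
contact_force: [-0.1, 0.3, 0.1]
gripper_width: 0.202
finger_force: 0.0
time_s: 20.08
position: [0.5922, 0.0695, 0.0792]
tool_rot: [-0.002, 0.637, 0.771, -0.001]
contact_force: [0.3, 0.4, 0.3]
gripper_width: 0.2
finger_force: 0.0
t 20.07 deck [58.   5.3 79.2] delta [-1.4  3.7 49.2] turn 0.002 F [0.3 0.4 0.3] q7 0.16 g 0.2
```

View pics/i.png

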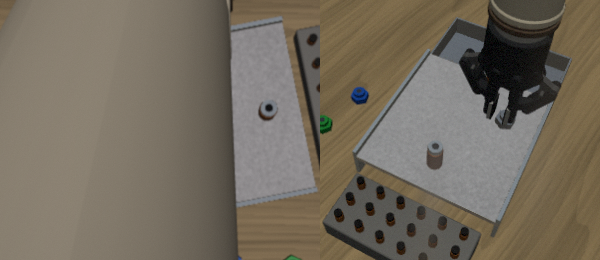

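Fittings A and B are off the deck, and the fingers are just behind fitting C (about (505,118)). Vial 2 stands at (435,152). I'll go down and push C.

```bash
python3 -m jog '[[[0.2,-0.002,0.001,0,0.002],[0.2,-0.002,0.001,0.02,0.002],[0.2,-0.002,0.001,0.035,0.002],[0.2,-0.002,0.001,0.049,0.002],[0.2,-0.002,0.001,0.049,0.002]]]'|tail -3;  python3 d.py 61.5 4 30
```

```text
contact_force: [-0.2, -0.1, 0.2]
gripper_width: 0.202
finger_force: 0.0
t 20.8 deck [59.7  1.8 29.7] delta [ 2.2  1.8 -0.3] turn -0.002 F [-0.2 -0.1  0.2] q7 0.18 g 0.2
```

```bash
python3 -m jog '[[[0.2,0,0.002,-0.001,0],[0.2,0.01,0.002,-0.001,0],[0.2,0.02,0.002,-0.001,0],[0.2,0.03,0.003,-0.001,0],[0.2,0.04,0.004,-0.001,0]]]'|tail -6;  python3 -m jog '[[[0.2,0.01,0,0,0],[0.2,0.02,0,0,0],[0.2,0.03,0,0,0],[0.2,0.04,0,0,0],[0.2,0.05,0,0,0]]]'; python3 d.py 63 142 30
```

```text
time_s: 21.42
position: [0.5927, 0.1077, 0.033]
tool_rot: [0.0, 0.638, 0.77, 0.0]
contact_force: [-0.2, -1.0, 0.6]
gripper_width: 0.197
finger_force: 0.4
time_s: 22.05
position: [0.5833, 0.1564, 0.0327]
tool_rot: [-0.0, 0.638, 0.77, -0.0]
contact_force: [-0.3, -0.9, 0.1]
gripper_width: 0.2
finger_force: 0.4
t 22.05 deck [65.5 92.4 32.7] delta [49.6 -2.5  2.7] turn -0.002 F [-0.3 -0.9  0.1] q7 0.02 g 0.2
```

```bash
python3 -m jog '[[[0.2,0.01,0,0.001,0],[0.2,0.02,0,0.001,0],[0.2,0.03,0,0.001,0],[0.2,0.04,0,0.001,0],[0.2,0.05,0,0.001,0]]]'|tail -6;  python3 -m jog '[[[0.2,0.002,0,0,0],[0.2,0.002,0,0,0],[0.2,0.002,0,-0.05,0],[0.2,0.002,0,-0.1,0],[0.2,0.002,0,-0.13,0]]]' |tail -3
python3 -m jog '[[[0.2,-0.055,-0.03,0,0],[0.2,-0.11,-0.06,0,0],[0.2,-0.165,-0.09,0,0],[0.2,-0.22,-0.12,0,0],[0.2,-0.275,-0.125,0,0]]]' |tail -6
python3 - <<'E'
from h import *
a=np.deg2rad(10.75); ex=np.array([np.cos(a),np.sin(a)]); ey=np.array([-ex[1],ex[0]]); o=np.array([.5362,.0534])
t=optics.camera('top'); im=t['pixels']
# tray floor anomalies: pixels deviating from the median floor colour, inside the tray
g=cv2.GaussianBlur(im,(3,3),0).astype(int)
v,u=np.mgrid[0:480,0:640]; W=cast(t,np.c_[u.ravel(),v.ravel()],.012)
X=((W-o)@ex).reshape(480,640); Y=((W-o)@ey).reshape(480,640)
tray=(abs(X)<.108)&(Y>.128)&(Y<.235)
d=abs(g-np.median(g[tray],axis=0)).max(2)
m=(tray&(d>22)).astype(np.uint8)
n,l,st,ce=cv2.connectedComponentsWithStats(m)
for i in range(1,n):
    if st[i,4]>25: print("tray blob area",st[i,4],"x",(X[l==i].mean()*1000).round(),"y-182:",(Y[l==i].mean()*1000-182).round())
h=cv2.cvtColor(im,cv2.COLOR_BGR2HSV); W=cast(t,np.c_[u.ravel(),v.ravel()],.062)
X=((W-o)@ex).reshape(480,640); Y=((W-o)@ey).reshape(480,640)
m=((abs(X)<.1)&(abs(Y)<.112)&~((h[...,1]<40)&(h[...,2]>125))).astype(np.uint8)
n,l,st,ce=cv2.connectedComponentsWithStats(m)
for i in range(1,n):
    if st[i,4]>60: print("deck blob",st[i,4],ce[i].round(1),(X[l==i].mean()*1000).round(1),(Y[l==i].mean()*1000).round(1))
E
```

```text
time_s: 22.68
position: [0.574, 0.2057, 0.0317]
tool_rot: [-0.0, 0.638, 0.77, 0.0]
contact_force: [1.0, -0.5, 0.8]
gripper_width: 0.2
finger_force: 0.0
contact_force: [1.3, 0.4, -0.9]
gripper_width: 0.202
finger_force: 0.0
time_s: 23.92
position: [0.4998, -0.0889, 0.162]
tool_rot: [-0.0, 0.639, 0.769, 0.0]
contact_force: [1.1, 0.6, -0.2]
gripper_width: 0.198
finger_force: 0.0
tray blob area 66 x 57.0 y-182: -28.0
tray blob area 141 x -23.0 y-182: -17.0
tray blob area 40 x -72.0 y-182: -44.0
tray blob area 35 x -95.0 y-182: -45.0
deck blob 101 [344.2 215.1] -4.2 -72.2
deck blob 135 [224.4 235.9] -1.2 83.3
```

C and B are clearly in the tray. A's blobs hug the deck-side wall, so I'll check that region numerically.

```bash
python3 - <<'E'
from h import *
a=np.deg2rad(10.75); ex=np.array([np.cos(a),np.sin(a)]); ey=np.array([-ex[1],ex[0]]); o=np.array([.5362,.0534])
t=optics.camera('top')
K=np.array([[t['fx'],0,t['cx']],[0,t['fy'],t['cy']],[0,0,1]])
for z in (.004,.02,.04,.05):
  for Y in (.120,.126,.140,.16):
    P=np.r_[o-.082*ex+Y*ey,z]; print(z,Y,cv2.projectPoints(P[None],t['rvec'],t['tvec'],K,t['distortion'])[0].ravel().round(1))
g=cv2.cvtColor(t['pixels'],cv2.COLOR_BGR2GRAY)
print("cols 184..219"); 
for r in range(284,330): print(r,' '.join(f"{x:3d}" for x in g[r,184:220]))
E
```

```text
0.004 0.12 [215.5 302. ]
0.004 0.126 [211.2 302.8]
0.004 0.14 [201.2 304.8]
0.004 0.16 [186.8 307.6]
0.02 0.12 [213.4 302.5]
0.02 0.126 [209.  303.3]
0.02 0.14 [198.7 305.3]
0.02 0.16 [184.  308.2]
0.04 0.12 [210.6 303.1]
0.04 0.126 [206.1 304. ]
0.04 0.14 [195.5 306.1]
0.04 0.16 [180.3 309.1]
0.05 0.12 [209.1 303.5]
0.05 0.126 [204.5 304.4]
0.05 0.14 [193.8 306.5]
0.05 0.16 [178.4 309.5]
cols 184..219
284 118 117 119 117 115 116 114 114 114 114 114 118 117 116 117 118 119 116 112 109 114 109 116 152 161 163 164 162 162 165 166 164 164 161 162 161
285 117 118 119 116 116 115 114 116 115 113 115 117 117 118 117 118 119 117 109 105 115 113 121 154 160 163 162 162 162 163 163 163 162 161 159 162
286 116 117 117 117 117 114 114 115 112 113 115 114 118 117 116 116 119 118 115 117 121 120 130 155 161 160 160 162 163 163 163 163 163 162 162 164
287 116 116 118 118 117 115 114 116 113 114 115 115 117 118 115 116 121 118 117 119 127 122 128 145 156 162 162 164 165 163 161 163 165 165 165 166
288 116 117 117 118 115 113 116 114 115 115 114 115 119 119 118 117 119 118 117 119 122 117 116 126 15
[... 5413 characters left out ...]
 120 114 111 108 106 103  90  83  84  85  87  83  80  88 102 115 115 111 117 129 144 146 147 146 147 147 146
326 118 120 118 120 117 111 111 110 109 103  88  82  80  82  84  78  79  88 102 113 115 111 113 116 121 123 119 113 118 139 147 143 139 141 147 143
327 112 112 108 109 101  86  80  79  85  83  75  77  89 101 113 109 110 111 117 121 123 120 115 114 121 129 126 117 118 136 141 134 124 124 134 135
328  84  82  82  82  81  73  78  87 101 112 108 109 113 118 122 123 118 114 116 125 128 124 117 111 121 134 135 133 134 136 134 130 126 127 129 130
329  74  79  94 105 111 107 109 111 118 123 121 118 115 118 128 128 121 112 115 130 135 133 130 130 132 135 136 136 134 135 129 130 131 129 131 128
```

A lies inside the tray below its rim: the rim line runs unbroken over it, and it fills roughly 20 mm next to the wall. The vials still stand where they were, so I'm handing in.

```bash
python3 -c "
from cell import hand_in,sensors
print(sensors.observe()['time_s']); print(hand_in())"
```

```text
24.025
the job is handed in; nothing more can be done
None
```

I pushed all three fittings off the deck into the parts tray and left both vials standing; the job was handed in at 24 s with no verdict returned, and I viewed 11 pictures, one over the limit of 10.

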